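# Check the spring of the stave rest

## Task

Check the spring of the tilting stave rest on the bench: with the fingertips press down the low round pad on its free corner until the brass pointer stands level with the brass rider on the upright scale, and hold it there, still, for a good second without pushing the pointer on past the rider. Then let go, so that the plate springs all the way back up. Only press: do not lift the plate, do not shift the rider, and leave the mug, oil can, bung and offcut where they stand.

Things in the scene. Friction and masses are not known exactly. Their poses are not given: they have to be found in the camera images.
- gauge: The stave rest, fixed to the bench: dark base board 270 x 250 x 20 mm under a pale tilting plate. Origin on the bench top; own axes: x from the hinge to the free edge, y left, z up; the board spans x -135..135, y -145..105 mm. Dark scale post 20 x 24 mm with white ticks at x = 105, y = -120, top at z = 155 mm. A short stave strapped on the plate reaches z = 126 mm (x -105..25, y -70..10).
- plate_hinge (a point): Middle of the hinge line, which runs along the gauge's y, 100 mm above the bench, at x = -110 mm of the gauge. The plate, 210 x 160 x 16 mm, level at rest, reaches from 10 mm behind it to 200 mm in front of it; its top at rest is 108 mm above the bench.
- pad: Low round dark wood pad to press on, 60 mm diameter, 6 mm thick (it can swivel about its own upright axis), on the plate's free corner on the side away from the scale post; origin at the centre of its underside. At rest it is at x = 55, y = 45 mm of the gauge's axes, 165 mm from the hinge line.
- pad_top (a point): Centre of the pad's top face, the place to press straight down; at rest 114 mm above the bench. Pressing it to the rider takes about 4 to 11 N.
- pointer_tip (a point): Sharp tip of the brass pointer that sticks out of the plate's free edge towards the scale post; it moves with the plate, 215 mm from the hinge line, at rest 100 mm above the bench. It sinks about 1.3 mm for each 1 mm the pad sinks.
- rider_mark (a point): Tip of the brass cone on the rider, facing the pointer tip about 3 mm away sideways. The rider is a brass clip 10 mm tall round the scale post, held by friction; its mark stands 66 to 86 mm above the bench, always below the resting pointer, differently each time. z up.
- plate (a joint): Tilt of the plate, rad: 0 at rest, positive with the pad pressed down (stop at 0.26), negative if lifted. A spring of about 11 Nm/rad, well damped, brings it back to 0 (within 0.01).
- mug: Loose steel mug with a handle, 72 mm diameter, 85 mm tall; origin under its centre.
- oiler: Loose dark steel oil can with a thin upright spout, 66 mm diameter, 125 mm tall; origin under its centre.
- bung: Loose wooden barrel bung, tapered, 56 mm diameter below, 66 mm above, 55 mm tall; origin under its centre.
- offcut: Loose wooden offcut block, 65 x 42 x 50 mm; origin under its centre.

How it is judged:
By the outcome, as a careful person would: the job done as asked, in the order asked, and still so for the second after the job is handed in, with the robot touching nothing.
It also fails if it takes over 38 s, if anything falls off the work surface, if the arm or the gripper's body presses on something with over 40 N, if the wrist force passes 120 N, or if a joint passes its speed limit or range.

## Robot

A 7-joint arm with a two-finger parallel gripper is mounted at the origin on the work surface. World frame = base frame: x ahead of the robot, y to its left, z up, the work surface at z = 0. Lengths are in m, angles in degrees, forces in N, time in s.
With the tool pointing down it reaches from about 0.425 to 0.875 m from the base axis. Payload 4.7 kg.
Tool frame: the origin (TCP) lies at the very end of the fingers, on their centre line; the grasp point (between the pads) lies 19 mm behind it; z points along the fingers, y is the line along which they close (so a half turn about z gives the same grasp; the last joint's range is limited). The gripper opens to 87 mm and grips with 3 to 60 N. Pads are 19 mm wide; open, the fingers measure 117 mm over their backs; the gripper's body (75 mm by 190 mm) begins 51 mm behind the grasp point.
Start: joints at [-75.109, 18.392, -4.016, 83.108, 1.295, 78.541, -3.26], TCP at [0.158, 0.63, 0.223] pointing down, gripper open.
Joint ranges: [-163.93, 163.93], [-17.29, 119.83], [-79.2, 71.16], [3.27, 140.29], [-89.18, 269.18], [5.43, 117.66], [-154.24, 154.24]. Speed limits (degrees/s): [147.25, 147.25, 180, 180, 180, 180, 180].

## Interface

Orientations are given as [roll, pitch, yaw] about the fixed x, y, z axes, in that order (R = Rz(yaw) Ry(pitch) Rx(roll)).
In Python, from cell import get_obs, eyes, env gives the robot as it stands.
- The arm moves only by the tool servo_tool, never from a script. Its argument "series" is a list that holds one entry, the list of rows, each a list of 7 numbers: the shift along the tool's x, y, z in units of 300 mm (1.0 is 300 mm), then the turn, a rotation vector about the tool's x, y, z in units of pi rad (1.0 is pi rad), then the opening, from 0 (shut) to 1 (fully open). In form: [[[tx, ty, tz, wx, wy, wz, gripper], ...]]. A call has 1 to 12 rows; each row is the pose to reach, as a shift and turn from the pose commanded when the call began, along the tool's axes at that moment, turning the shorter way round; what a row does not reach only later rows make up. A row lasts 1/12 s, in which the tool goes at most 41.7 mm and 7.16 degrees, less where a joint would pass 70% of its speed; a pose out of reach is approached as far as the arm can. A call with a number of a shift or a turn outside -1 to 1 is refused whole. A call with a gripper value outside its range is refused whole. The fingers move at their own pace and stop on an object; "grip_force" is the grip in N (left out, the last holds). Time passes only in rows, so rows that repeat a pose let the fingers close. It gives the time, the measured TCP pose, the force, the opening and the grip force at its end, in the units of the state.
- get_obs(): the state, without advancing time (a new reading comes with each control period).
- eyes.read_camera(name): name is "scene" or "top" or "wrist"; returns a dict with "frame" (420x560x3 uint8, red, green, blue), "depth" (420x560 float32, m along the optical axis (not along the pixel's ray), 0 where there is no reading), "fx", "fy", "cx", "cy" (pixels), "distortion" ([k1, k2, p1, p2, k3] as OpenCV has them; the pictures are not rectified), "origin" and "rotation" of the camera in the world; the wrist camera has in their place "mount" (4x4, takes a point from camera to tool coordinates, whose origin is the TCP and whose axes are the flange's). Camera axes: x right, y down, z forward; pixel columns grow to the right and rows downward; lengths in m; the calibration is good to about 2 mm. A picture is of the moment at which its call begins: read the wrist's pose just before it.
- env.sign_off(): hands the job in; it is judged then, once.
The state is a dict: "time_s": time; "qpos": joint angles; "joint_velocities": joint speeds; "effort": joint torques, N m; "tool_pos": TCP position; "tool_rot": TCP orientation; "force": force on the tool from outside, world axes, zero at the start; "wrist_torque": the same for the moment, N m; "grip_width": finger opening in m; "grasp_force": force on a finger pad.
Only numpy, scipy, OpenCV 4.12 (cv2) and the standard library are available. Lean on these libraries where they do the work, as an engineer would, in place of code of your own. Each camera call takes 0.05 s, during which the arm holds its last target. There are 200 camera calls.

## Working session

There is one attempt and no reset: what is moved stays moved. The work goes in short steps, Python scripts to look and compute and a tool call to move; the robot and the scene stay as the last step left them, time stands still between calls to the robot, and variables do not carry over. Pictures are saved under pics/ and viewed, at most 10 in all, crops included, and the job is handed in when it is done.

Besides the shell and the picture viewer there is one more tool, called after "Emit:" by a JSON object that holds its "method" and its "body", one argument or row to a line. servo_tool: Moves the arm, as the interface text tells. Shifts and turns lie within -1 to 1; 1 stands for 300 mm of shift or pi rad of turn. Its arguments: {"type":"object","properties":{"series":{"type":"array"},"grip_force":{"type":"number"}},"required":["series"]}

```bash
mkdir -p pics
cat > h.py <<'E'
import numpy as np, cv2, pickle
from cell import get_obs, eyes, env
from scipy.spatial.transform import Rotation as R
def snap(n,tag):
    o=get_obs(); d=eyes.read_camera(n)
    if 'mount' in d:
        T=np.eye(4);T[:3,:3]=R.from_euler('xyz',o['tool_rot'],degrees=True).as_matrix();T[:3,3]=o['tool_pos']
        M=T@np.array(d['mount']);d['origin']=M[:3,3];d['rotation']=M[:3,:3]
    d={k:d[k] for k in ('frame','depth','fx','fy','cx','cy','distortion','origin','rotation')}
    pickle.dump(d,open(f'{tag}.pkl','wb')); cv2.imwrite(f'pics/{tag}.png',d['frame'][:,:,::-1]); return d
def load(t): return pickle.load(open(f'{t}.pkl','rb'))
def ray(d,u,v):
    K=np.array([[d['fx'],0,d['cx']],[0,d['fy'],d['cy']],[0,0,1.]])
    p=cv2.undistortPoints(np.array([[[u,v]]],float),K,np.array(d['distortion'],float))[0,0]
    return np.array(d['origin']),np.array(d['rotation'])@np.array([p[0],p[1],1.])
def onz(d,u,v,z):
    o,r=ray(d,u,v); return o+r*(z-o[2])/r[2]
def proj(d,P):
    K=np.array([[d['fx'],0,d['cx']],[0,d['fy'],d['cy']],[0,0,1.]]); Rt=np.array(d['rotation']).T
    return cv2.projectPoints(np.array([P],float),cv2.Rodrigues(Rt)[0],-Rt@np.array(d['origin']),K,np.array(d['distortion'],float))[0][0,0]
E
python3 - <<'E'
from h import *
for n in ('scene','top'):
    d=snap(n,n); print(n,d['origin'],d['fx'],np.round(d['rotation'],2).tolist())
o=get_obs();print(o['time_s'],o['tool_pos'],o['tool_rot'],o['force'])
a=[load(n)['frame'] for n in('scene','top')]
E
```

```text
scene [ 1.08326514 -0.15389391  0.63930621] 380.41848590664387 [-133.13, -0.87, 72.52]
top [0.41250456 0.0071687  0.94440671] 488.84929189821963 [-172.69, 1.73, -88.63]
0.1 [0.15810721 0.6299587  0.22156392] [-1.79899181e+02  5.51962751e-03  1.65917904e+02] [0.69931313 0.99286743 0.42316369]
```

View pics/scene.png

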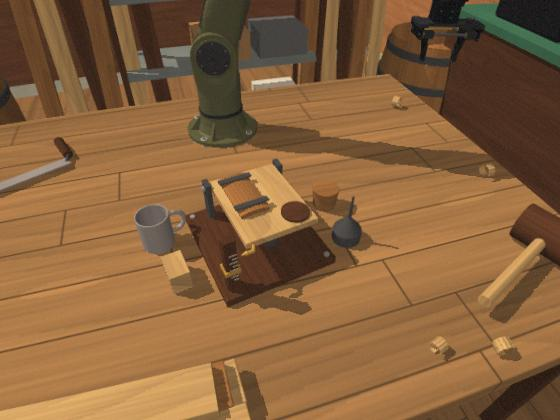

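View pics/top.png

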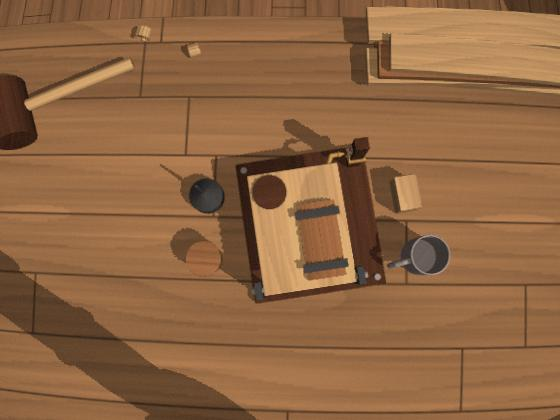

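The scene view shows the gauge with the pad at (295,211), and the brass pointer and rider near (235,260). In the top view the pad is at (269,192), the pointer at about (335,156) and the post at (360,148).

```bash
sed -i "s/    d={k:d\[k\]/    else: d['rotation']=R.from_euler('xyz',d['rotation'],degrees=True).as_matrix()\n    d={k:d[k]/" h.py
python3 - <<'E'
from h import *
for n in ('scene','top'):
    d=snap(n,n)
t=load('top');s=load('scene');f=t['frame']
def near(u,v,c=None): pass
hsv=cv2.cvtColor(f,cv2.COLOR_RGB2HSV)
# pad: dark blob
m=(hsv[:,:,2]<110).astype(np.uint8); w=np.zeros_like(m); w[172:212,250:290]=1
n,l,st,ce=cv2.connectedComponentsWithStats(m*w)
i=1+np.argmax(st[1:,4]);print('pad px',ce[i],st[i])
pad=onz(t,*ce[i],.114);print('pad',pad)
print('pad via scene',onz(s,295,211,.114))
A=[onz(t,u,v,.02) for u,v in ((237,164),(259,301),(384,282))]
print(np.round(A,3))
x=A[0]-A[1];print('yaw',np.degrees(np.arctan2(x[1],x[0])),np.linalg.norm(x),np.linalg.norm(A[2]-A[1]))
yaw=np.arctan2(x[1],x[0]);Rz=R.from_euler('z',yaw).as_matrix()
O=pad-Rz@[.055,.045,.114];print('origin',O)
for nm,P in (('post',(.105,-.12,.155)),('tip',(.105,-.09,.1)),('c',(-.135,.105,.02))):
    W=O+Rz@np.array(P);print(nm,W,'top',proj(t,W),'scene',proj(s,W))
for nm,p,h in(('oil',(207,195),.06),('bung',(203,258),.055)): print(nm,onz(t,*p,h))
d=eyes.read_camera('wrist');print(np.round(d['mount'],3).tolist(),d['fx'])
for n,d,b in (('a',t,(300,120,390,190)),('b',s,(200,210,290,300))):
    cv2.imwrite(f'pics/c{n}.png',cv2.resize(d['frame'][b[1]:b[3],b[0]:b[2],::-1],None,fx=6,fy=6))
E
```

```text
pad px [268.62114537 191.55726872] [252 175  34  34 908]
pad [0.54990513 0.05155139 0.114     ]
pad via scene [0.55380276 0.05237424 0.114     ]
[[ 0.619  0.119  0.02 ]
 [ 0.357  0.069  0.02 ]
 [ 0.398 -0.165  0.02 ]]
yaw 10.878827163702022 0.26590687109157074 0.2376302314302655
origin [ 5.04386523e-01 -3.02018354e-03 -1.38777878e-17]
post [ 0.63014743 -0.10104669  0.155     ] top [360.38711554 141.72725964] scene [226.59705676 239.56531335]
tip [ 0.62448545 -0.07158583  0.1       ] top [339.609679   152.65893585] scene [244.03124838 254.2740044 ]
c [0.35199575 0.07461392 0.02      ] top [256.08408543 303.81785243] scene [276.08112877 185.08074427]
oil [0.55036644 0.16822473 0.06      ]
bung [0.43440851 0.17177667 0.055     ]
[[0.001, -0.967, -0.253, 0.069], [1.0, 0.001, 0.001, -0.001], [-0.001, -0.253, 0.967, -0.162], [0.0, 0.0, 0.0, 1.0]] 351.9057376123226
```

View pics/cb.png

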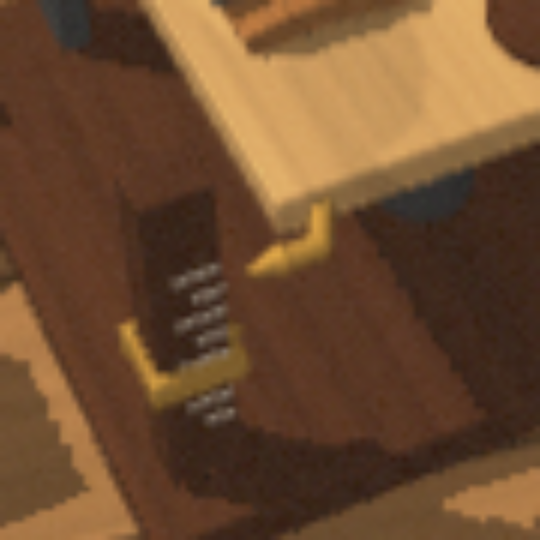

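The crop shows the pointer tip at full-image (241,255) and the rider at about (240,268). I measure the pad at (0.550, 0.052) with gauge yaw about 11°, and these agree across both views. Next I'll move the wrist camera in for an oblique close look at the rider from the free-edge side.

Emit:
{"method": "servo_tool", "body": {
  "series": [
    [[-0.98,-0.61,-0.27,0,0,0.44,1],[-0.98,-0.61,-0.27,0,0,0.44,1],[-0.98,-0.61,-0.27,0,0,0.44,1],[-0.98,-0.61,-0.27,0,0,0.44,1],[-0.98,-0.61,-0.27,0,0,0.44,1],[-0.98,-0.61,-0.27,0,0,0.44,1],[-0.98,-0.61,-0.27,0,0,0.44,1],[-0.98,-0.61,-0.27,0,0,0.44,1],[-0.98,-0.61,-0.27,0,0,0.44,1],[-0.98,-0.61,-0.27,0,0,0.44,1],[-0.98,-0.61,-0.27,0,0,0.44,1],[-0.98,-0.61,-0.27,0,0,0.44,1]]
  ]
}}

```text
time_s: 1.25
tool_pos: [0.3993, 0.3809, 0.3037]
tool_rot: [180.0, -0.0, 86.4]
force: [-0.4, -0.4, 0.7]
grip_width: 0.0873
grasp_force: 0.0
```

```bash
cat >> h.py <<'E'
def cmd(p,M):  # target pos, rotation matrix -> row from the present pose
    o=get_obs();T=R.from_euler('xyz',o['tool_rot'],degrees=True)
    return np.round(np.r_[T.inv().apply(np.array(p)-o['tool_pos'])/.3,(T.inv()*M).as_rotvec()/np.pi],3).tolist()
def down(yaw,tilt=0): # tilt>0: fingertips swing towards -tool x
    return R.from_euler('xyz',[180,0,yaw],degrees=True)*R.from_euler('y',-tilt,degrees=True)
E
python3 - <<'E'
from h import *
o=get_obs();print(o['time_s'],o['tool_pos'],o['tool_rot'],o['qpos'])
print(cmd([.60,.15,.30],down(10)))
M=down(-10,30);print(M.as_matrix()[:,2],M.as_matrix()[:,0])
E
```

```text
1.25 [0.39926658 0.38088863 0.30372791] [ 1.79995142e+02 -2.27429403e-02  8.64469608e+01] [-59.35687704   4.59824072  13.89190527  90.40891945  -1.11818639
  85.10734454 -48.96601412]
[-0.727, 0.716, 0.012, -0.0, -0.0, 0.425]
[-0.49240388  0.08682409 -0.8660254 ] [ 0.85286853 -0.15038373 -0.5       ]
```

Emit:
{"method": "servo_tool", "body": {
  "series": [
    [[-0.73,0.72,0.01,0,0,0.43,1],[-0.73,0.72,0.01,0,0,0.43,1],[-0.73,0.72,0.01,0,0,0.43,1],[-0.73,0.72,0.01,0,0,0.43,1],[-0.73,0.72,0.01,0,0,0.43,1],[-0.73,0.72,0.01,0,0,0.43,1],[-0.73,0.72,0.01,0,0,0.43,1],[-0.73,0.72,0.01,0,0,0.43,1],[-0.73,0.72,0.01,0,0,0.43,1],[-0.73,0.72,0.01,0,0,0.43,1],[-0.73,0.72,0.01,0,0,0.43,1],[-0.73,0.72,0.01,0,0,0.43,1]]
  ]
}}

```text
time_s: 2.25
tool_pos: [0.6018, 0.1508, 0.3001]
tool_rot: [180.0, 0.0, 9.4]
force: [0.0, -0.1, 0.5]
grip_width: 0.0871
grasp_force: 0.0
```

Run:
```python
from h import *
o=get_obs();print(o['time_s'],o['tool_pos'],o['tool_rot'],o['qpos'])
M=down(-10,30);p=[.69,.04,.19];print(cmd(p,M))
d=eyes.read_camera('wrist');T=np.eye(4);T[:3,:3]=M.as_matrix();T[:3,3]=p;W=T@np.array(d['mount'])
d['origin']=W[:3,3];d['rotation']=W[:3,:3];print(W[:3,3],proj(d,[.624,-.075,.1]),proj(d,[.624,-.08,.075]))
```

```text
2.25 [0.60179302 0.1507927  0.30012613] [1.79983550e+02 3.85156542e-02 9.38480553e+00] [-43.70309363  14.6419158   33.75975547  81.67127077  -8.07796503
  86.15181205 -90.87556913]
[0.23, 0.412, 0.367, 0.028, -0.165, 0.105]
[0.82824158 0.01440529 0.29630775] [439.82227722 197.42163451] [436.34777375 175.86949035]
```

Emit:
{"method": "servo_tool", "body": {
  "series": [
    [[0.23,0.41,0.37,0.028,-0.165,0.105,0.5],[0.23,0.41,0.37,0.028,-0.165,0.105,0.5],[0.23,0.41,0.37,0.028,-0.165,0.105,0.5],[0.23,0.41,0.37,0.028,-0.165,0.105,0],[0.23,0.41,0.37,0.028,-0.165,0.105,0],[0.23,0.41,0.37,0.028,-0.165,0.105,0],[0.23,0.41,0.37,0.028,-0.165,0.105,0],[0.23,0.41,0.37,0.028,-0.165,0.105,0],[0.23,0.41,0.37,0.028,-0.165,0.105,0]]
  ]
}}

```text
time_s: 3.05
tool_pos: [0.6902, 0.0425, 0.1948]
tool_rot: [-179.7, 29.6, -9.6]
force: [0.7, 0.8, 0.2]
grip_width: 0.0348
grasp_force: 0.0
```

Run:
```python
from h import *
d=snap('wrist','w1')
o=get_obs();print(o['time_s'],o['tool_pos'],o['tool_rot'],o['qpos'],o['grip_width'],o['joint_velocities'])
f=d['frame'];hsv=cv2.cvtColor(f,cv2.COLOR_RGB2HSV)
a=f.copy()
c=cv2.resize(f[130:230,380:500],None,fx=4,fy=4,interpolation=cv2.INTER_CUBIC)
cv2.imwrite('pics/w1c.png',np.hstack([c[:,:,::-1],cv2.resize(f,(320,400))[:,:,::-1]]))
```

```text
3.1 [0.69021625 0.04272771 0.19577633] [-179.71691024   29.52522224   -9.60429371] [-15.81901591  52.58837849  33.63191915  45.28201747 -27.67306851
 117.05522984 -92.64119382] 0.03053790604678384 [-0.27686454 -0.87344136  0.14574135  0.23671297  0.14534907 -0.20115206
 -0.47145082]
```

View pics/w1c.png

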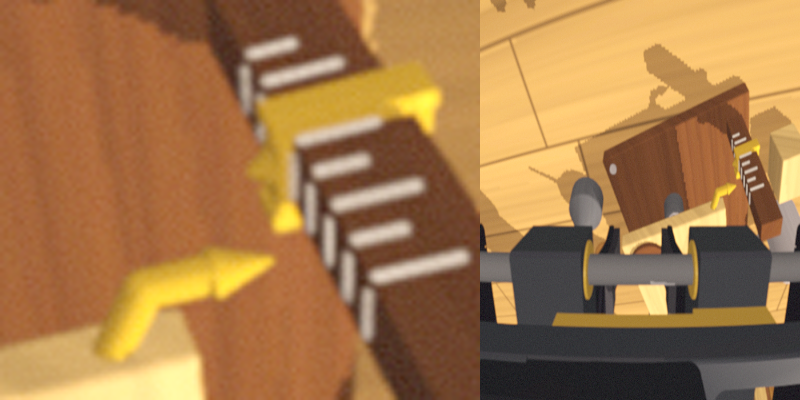

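The crop shows the pointer tip at full-image (448.2,195). The rider's cone tip is on the clip's side face, at about (442,172). I'll refine both with a brass mask and solve for the rider height.

Run:
```python
from h import *
from scipy.optimize import least_squares
d=load('w1');f=d['frame']
c=cv2.resize(f[155:205,425:475],None,fx=11,fy=11,interpolation=cv2.INTER_NEAREST)
cv2.imwrite('pics/w1d.png',c[:,:,::-1])
s=load('scene');c=cv2.resize(s['frame'][240:290,215:265],None,fx=11,fy=11,interpolation=cv2.INTER_NEAREST);cv2.imwrite('pics/sd.png',c[:,:,::-1])
P=onz(d,448.2,195,.1);print('tip',P)
y=np.radians(10.9);ex=np.array([np.cos(y),np.sin(y),0]);ey=np.array([-np.sin(y),np.cos(y),0])
r=least_squares(lambda q:proj(d,P+ey*q[0]+[0,0,q[1]])-[442,172],[-.003,-.02]);print(r.x)
print('scene proj',proj(s,P),proj(s,P+ey*r.x[0]+[0,0,r.x[1]]))
G=np.array([.5499,.0516]);print('tip rel pad gauge',(P[:2]-G)@ex[:2],(P[:2]-G)@ey[:2])
```

```text
tip [ 0.62318564 -0.08106672  0.1       ]
[-0.00372968 -0.02713274]
scene proj [238.88407943 254.87730946] [237.94736299 264.89802905]
tip rel pad gauge 0.04687680475765302 -0.1441312241921878
```

View pics/w1d.png

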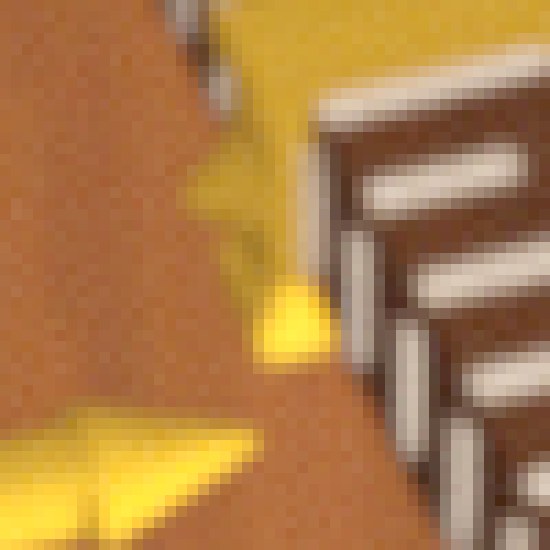

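View pics/sd.png

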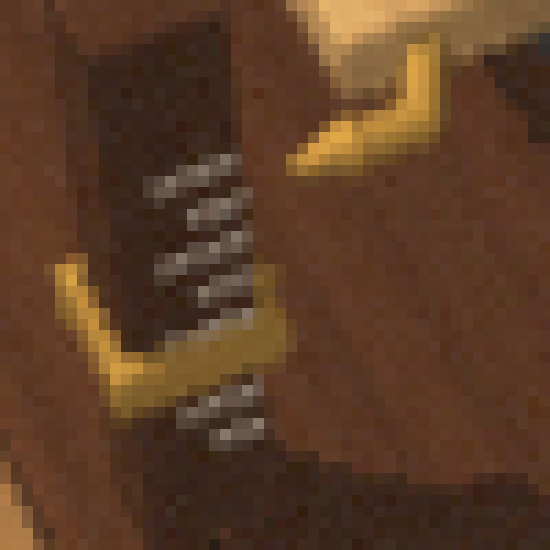

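The zoomed views put the pointer tip at wrist pixel (448.8,195.0) and the cone tip at (441.8,172.7). That makes the rider about 26.5 mm below the resting pointer. Now I'll move above the pad with the fingers shut.

Run:
```python
from h import *
from scipy.optimize import least_squares
d=load('w1');P=onz(d,448.8,195,.1)
y=np.radians(10.9);ey=np.array([-np.sin(y),np.cos(y),0])
r=least_squares(lambda q:proj(d,P+ey*q[0]+[0,0,q[1]])-[441.8,172.7],[-.003,-.02]);print(P,r.x,P+ey*r.x[0]+[0,0,r.x[1]])
print(cmd([.551,.052,.145],down(-10)))
```

```text
[ 0.6231074  -0.08154608  0.1       ] [-0.00291598 -0.02654588] [ 0.6236588  -0.08440946  0.07345412]
[-0.319, 0.049, 0.375, -0.001, 0.164, 0.002]
```

Emit:
{"method": "servo_tool", "body": {
  "series": [
    [[-0.32,0.05,0.36,0,0.164,0.002,0],[-0.32,0.05,0.36,0,0.164,0.002,0],[-0.32,0.05,0.36,0,0.164,0.002,0],[-0.32,0.05,0.36,0,0.164,0.002,0],[-0.32,0.05,0.36,0,0.164,0.002,0],[-0.32,0.05,0.36,0,0.164,0.002,0],[-0.32,0.05,0.36,0,0.164,0.002,0],[-0.32,0.05,0.36,0,0.164,0.002,0],[-0.32,0.05,0.36,0,0.164,0.002,0]]
  ]
}}

```text
time_s: 3.85
tool_pos: [0.5535, 0.0515, 0.1478]
tool_rot: [-179.7, 0.2, -10.2]
force: [1.0, 0.1, 0.4]
grip_width: 0.0009
grasp_force: 0.0
```

Run:
```python
from h import *
o=get_obs();print(o['time_s'],o['tool_pos'],o['tool_rot'],o['force'],o['grip_width'])
print(cmd([.551,.052,.118],down(-10)))
d=snap('wrist','w2');print(proj(d,[.6231,-.0815,.1]),proj(d,[.6237,-.0844,.0735]))
```

```text
3.85 [0.55353871 0.0515232  0.14777781] [-1.79732167e+02  1.65352641e-01 -1.01638918e+01] [0.96998258 0.13730034 0.42610596] 0.0008872887262365958
[-0.008, 0.0, 0.099, -0.001, 0.001, -0.001]
[484.89165145  74.46393099] [466.86895123  76.71124328]
```

Emit:
{"method": "servo_tool", "body": {
  "series": [
    [[-0.008,0,0.09,0,0,0,0],[-0.008,0,0.09,0,0,0,0],[-0.008,0,0.1,0,0,0,0],[-0.008,0,0.108,0,0,0,0],[-0.008,0,0.116,0,0,0,0],[-0.008,0,0.124,0,0,0,0],[-0.008,0,0.132,0,0,0,0],[-0.008,0,0.14,0,0,0,0],[-0.008,0,0.148,0,0,0,0],[-0.008,0,0.15,0,0,0,0],[-0.008,0,0.15,0,0,0,0],[-0.008,0,0.15,0,0,0,0]]
  ]
}}

```text
time_s: 4.9
tool_pos: [0.5514, 0.0494, 0.1004]
tool_rot: [179.9, 0.3, -10.4]
force: [1.5, -0.8, 6.3]
grip_width: 0.0005
grasp_force: 3.1
```

```bash
cat > lev.py <<'E'
from h import *
import sys
tag=sys.argv[1]
o=get_obs();print(o['time_s'],o['tool_pos'],o['tool_rot'],o['force'])
d=snap('wrist',tag);s=snap('scene','s'+tag)
th=np.arcsin((.114-o['tool_pos'][2])/.165);y=np.radians(10.9);ex=np.array([np.cos(y),np.sin(y),0])
P=np.array([.6231,-.0815,.1])-ex*.215*(1-np.cos(th))+[0,0,-.215*np.sin(th)]
print('pred tip',P,proj(d,P),proj(s,P),'mark',proj(d,[.6237,-.0844,.0735]),proj(s,[.6237,-.0844,.0735]))
f=d['frame'];m=proj(d,[.6237,-.0844,.0735]).astype(int);v,u=max(m[1]-25,0),m[0]-25
a=cv2.resize(f[v:v+50,u:u+50],(550,550),interpolation=cv2.INTER_NEAREST)
cv2.imwrite(f'pics/{tag}z.png',a[:,:,::-1]);print('crop origin',u,v)
E
python3 lev.py w3
```

```text
4.9 [0.55138928 0.04943571 0.10035386] [179.93638609   0.25458093 -10.37899851] [ 1.4912694  -0.75172834  6.30006005]
pred tip [ 0.62237673 -0.08163928  0.08221866] [511.91841626  65.6797972 ] [239.05990269 260.7848516 ] mark [506.50231383  64.14751698] [238.07350098 264.57246636]
crop origin 481 39
```

View pics/w3z.png

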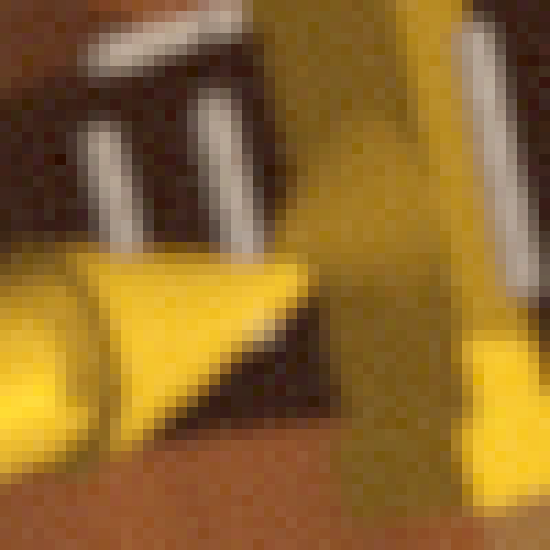

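The pointer tip is at (509.8,63.3) and the cone tip at about (505.8,61.6), so the pointer is still some way above the rider. I'll turn that pixel difference into a height.

```bash
cat > gap.py <<'E'
from h import *
from scipy.optimize import brentq
import sys
d=load(sys.argv[1]);tu,tv,mu,mv=map(float,sys.argv[2:6])
y=np.radians(10.9);ex=np.array([np.cos(y),np.sin(y),0]);mk=np.array([.6237,-.0844,.0735]);pm=proj(d,mk)
def tip(th): return np.array([.6231,-.0815,.1])-ex*.215*(1-np.cos(th))-[0,0,.215*np.sin(th)]
for z in (.085,.082,.079,.076,.0735,.072): print(z,np.round(proj(d,tip(np.arcsin((.1-z)/.215)))-pm,2))
print('seen',tu-mu,tv-mv)
E
python3 gap.py w3 509.8 63.3 505.8 61.6
python3 - <<'E'
from h import *
s=load('sw3');c=cv2.resize(s['frame'][240:290,215:265],None,fx=11,fy=11,interpolation=cv2.INTER_NEAREST);cv2.imwrite('pics/sw3z.png',c[:,:,::-1])
E
```

```text
0.085 [8.82 0.47]
0.082 [5.15 1.62]
0.079 [1.62 2.82]
0.076 [-1.78  4.07]
0.0735 [-4.53  5.14]
0.072 [-6.14  5.8 ]
seen 4.0 1.6999999999999957
```

View pics/sw3z.png

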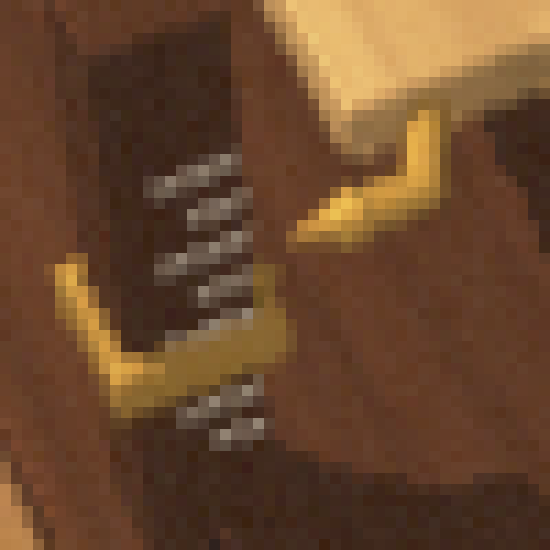

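The scene crop shows the tip 6.8 px lower than at rest. The wrist pixels give about 7.5 mm still to go at the pointer, which is about 5.8 mm at the pad. I'll press 4.5 mm and check again.

Emit:
{"method": "servo_tool", "body": {
  "series": [
    [[0,0,0.005,0,0,0,0],[0,0,0.01,0,0,0,0],[0,0,0.015,0,0,0,0],[0,0,0.015,0,0,0,0],[0,0,0.015,0,0,0,0]]
  ]
}}

```text
time_s: 5.42
tool_pos: [0.5514, 0.0494, 0.0961]
tool_rot: [179.9, 0.3, -10.4]
force: [0.6, -1.9, 8.7]
grip_width: 0.0005
grasp_force: 4.1
```

```bash
python3 lev.py w4; python3 gap.py w4 0 0 0 0
```

```text
5.4167 [0.55136198 0.04944493 0.09610586] [179.9455941    0.25969687 -10.38164745] [ 0.63713745 -1.85749168  8.65949171]
pred tip [ 0.6218548  -0.08173979  0.0766834 ] [510.61725291  66.93533028] [239.12145162 262.46582697] mark [511.57683025  63.08933193] [238.07350098 264.57246636]
crop origin 486 38
0.085 [9.33 0.42]
0.082 [5.49 1.61]
0.079 [1.8  2.86]
0.076 [-1.76  4.14]
0.0735 [-4.63  5.25]
0.072 [-6.31  5.93]
seen 0.0 0.0
```

View pics/w4z.png

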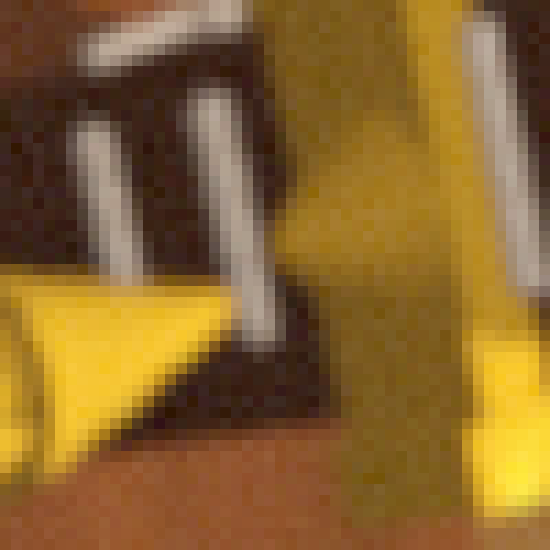

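The pointer tip is now at crop (240,300) and the cone tip at (275,232), a difference of (-3.2,+6.2) px, so it's nearly level. I'll fit all three views jointly to get the remaining distance.

Run:
```python
from h import *
from scipy.optimize import least_squares
y=np.radians(10.9);ex=np.array([np.cos(y),np.sin(y),0]);ey=np.array([-ex[1],ex[0],0]);T0=np.array([.6231,-.0815,.1])
tip=lambda th:T0-ex*.215*(1-np.cos(th))-[0,0,.215*np.sin(th)]
D=[load(k) for k in('w1','w3','w4')];seen=[(7,22.3),(3.9,3.2),(-3.2,6.2)]
def f(q,pri=1):
    M=T0+ex*q[0]/1e3+ey*q[1]/1e3+[0,0,q[2]/1e3]
    r=[]
    for d,th,s in zip(D,(0,q[3],q[3]+.0262),seen): r+=list((proj(d,tip(th))-proj(d,M)-s)/.5)
    return np.r_[r,(q[1]+3)/.5*pri,q[0]/1*pri,(q[3]-.083)/.008*pri]
for pri in(0,1):
    r=least_squares(lambda q:f(q,pri),[0,-3,-26,.08]);q=r.x
    t=215*np.sin(q[3]+.0262);print(q,'tip drop now',t,'remaining',-q[2]-t,np.round(r.fun,1))
```

```text
[  0.76614037  -2.70503983 -25.7233812    0.08950433] tip drop now 24.820963228481876 remaining 0.9024179758966397 [-0.  -0.  -0.7  0.6  0.7 -0.5  0.   0.   0. ]
[  0.74487831  -2.87358865 -25.69565076   0.08804041] tip drop now 24.508297810514396 remaining 1.1873529535566334 [-0.5 -0.  -0.6  0.5  0.7 -0.7  0.3  0.7  0.6]
```

Emit:
{"method": "servo_tool", "body": {
  "series": [
    [[0,0,0.0015,0,0,0,0],[0,0,0.003,0,0,0,0],[0,0,0.003,0,0,0,0],[0,0,0.003,0,0,0,0]]
  ]
}}

```text
time_s: 5.85
tool_pos: [0.5514, 0.0494, 0.0953]
tool_rot: [179.9, 0.3, -10.4]
force: [0.6, -1.0, 8.9]
grip_width: -0.0
grasp_force: 4.3
```

```bash
python3 lev.py w5; python3 gap.py w5 0 0 0 0
python3 - <<'E'
from h import *
# top up the one picture: wrist zoom beside scene zoom
a=cv2.imread('pics/w5z.png');s=load('sw5');c=cv2.resize(s['frame'][250:275,230:243],(245,550),interpolation=cv2.INTER_NEAREST)[:,:,::-1]
cv2.imwrite('pics/w5both.png',np.hstack([a,c]))
E
```

```text
5.85 [0.55136022 0.04942065 0.09532443] [179.94869611   0.25884801 -10.3813037 ] [ 0.56416748 -0.95440483  8.93411163]
pred tip [ 0.62174331 -0.08176126  0.07566516] [510.34086817  67.21469524] [239.12933396 262.76720077] mark [512.48843111  62.90971013] [238.07350098 264.57246636]
crop origin 487 37
0.085 [9.42 0.41]
0.082 [5.56 1.61]
0.079 [1.83 2.86]
0.076 [-1.76  4.16]
0.0735 [-4.65  5.27]
0.072 [-6.34  5.95]
seen 0.0 0.0
```

View pics/w5both.png

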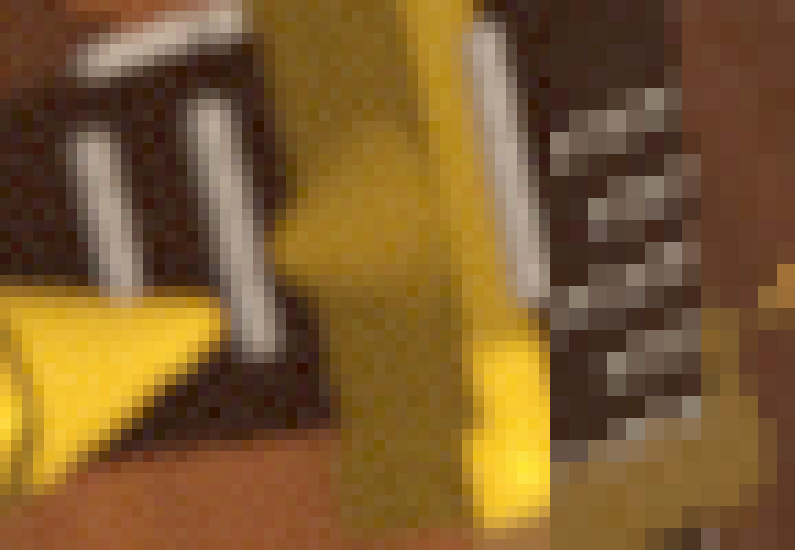

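The tip is at crop (230,318) and the cone tip at (272,245), a difference of (-3.8,+6.6) px, or about 0.7 mm short of level. I'll add a last 0.5 mm at the pad and hold.

Emit:
{"method": "servo_tool", "body": {
  "series": [
    [[0,0,0.001,0,0,0,0],[0,0,0.0017,0,0,0,0],[0,0,0.0017,0,0,0,0],[0,0,0.0017,0,0,0,0],[0,0,0.0017,0,0,0,0],[0,0,0.0017,0,0,0,0],[0,0,0.0017,0,0,0,0],[0,0,0.0017,0,0,0,0],[0,0,0.0017,0,0,0,0],[0,0,0.0017,0,0,0,0],[0,0,0.0017,0,0,0,0],[0,0,0.0017,0,0,0,0]]
  ]
}}

```text
time_s: 6.95
tool_pos: [0.5514, 0.0494, 0.0949]
tool_rot: [180.0, 0.3, -10.4]
force: [-0.1, -1.4, 9.3]
grip_width: 0.0007
grasp_force: 4.4
```

Emit:
{"method": "servo_tool", "body": {
  "series": [
    [[0,0,0,0,0,0,0],[0,0,0,0,0,0,0],[0,0,0,0,0,0,0],[0,0,0,0,0,0,0],[0,0,0,0,0,0,0],[0,0,0,0,0,0,0],[0,0,0,0,0,0,0],[0,0,0,0,0,0,0],[0,0,0,0,0,0,0],[0,0,0,0,0,0,0]]
  ]
}}

```text
time_s: 7.78
tool_pos: [0.5513, 0.0495, 0.0949]
tool_rot: [180.0, 0.3, -10.4]
force: [0.4, -0.7, 9.2]
grip_width: 0.0004
grasp_force: 4.4
```

```bash
python3 lev.py w6
python3 - <<'E'
from h import *
# shift of the brass tip w5->w6: rightmost bright-yellow pixel of the pointer
for t in ('w3','w4','w5','w6'):
    d=load(t);m=proj(d,[.6237,-.0844,.0735]);f=d['frame'].astype(int);b=((f[:,:,0]>190)&(f[:,:,1]>140)&(f[:,:,2]<90)).astype(np.uint8)
    b[:, int(m[0])+8:]=0;b[:45]=0;b[85:]=0;b[:,:470]=0
    n,l,st,ce=cv2.connectedComponentsWithStats(b);i=1+np.argmax(st[1:,4]);v,u=np.where(l==i);k=u>=u.max()-1
    print(t,u.max(),v[k].mean(),'mark',m,'rel',u.max()-m[0],v[k].mean()-m[1])
E
```

```text
7.7833 [0.55134279 0.04947611 0.09486554] [179.9540635    0.26162458 -10.37954569] [ 0.35786655 -0.71224482  9.24718145]
pred tip [ 0.62167559 -0.0817743   0.07506721] [510.33180347  67.32991775] [239.13346641 262.94304313] mark [513.17848116  62.75073438] [238.07350098 264.57246636]
crop origin 488 37
w3 488 74.0 mark [506.50231383  64.14751698] rel -18.502313828410763 9.852483015259281
w4 488 76.85714285714286 mark [511.57683025  63.08933193] rel -23.576830250905118 13.767810929964583
w5 506 65.8 mark [512.48843111  62.90971013] rel -6.488431107399265 2.890289870397126
w6 506 66.4 mark [513.17848116  62.75073438] rel -7.178481161550053 3.6492656232226466
```

By the fit, the pointer is level to within a few tenths of a millimetre, and it has been held still for about 1.8 s. I'll release it straight up.

Emit:
{"method": "servo_tool", "body": {
  "series": [
    [[0,0,-0.02,0,0,0,0],[0,0,-0.05,0,0,0,0],[0,0,-0.1,0,0,0,0],[0,0,-0.2,0,0,0,0],[0,0,-0.3,0,0,0,0],[0,0,-0.4,0,0,0,0],[0,0,-0.4,0,0,0,0],[0,0,-0.4,0,0,0,0],[0,0,-0.4,0,0,0,0],[0,0,-0.4,0,0,0,0],[0,0,-0.4,0,0,0,0],[0,0,-0.4,0,0,0,0]]
  ]
}}

```text
time_s: 8.88
tool_pos: [0.5497, 0.0497, 0.2119]
tool_rot: [179.8, 0.6, -10.4]
force: [-0.6, 0.5, -0.3]
grip_width: 0.0006
grasp_force: 0.0
```

Run:
```python
from h import *
o=get_obs();print(o['time_s'],o['tool_pos'],o['force'])
a=load('scene')['frame'].astype(int);b=snap('scene','end')['frame'].astype(int)
w=np.abs(a-b).max(2)
print('rider/pointer diff',(w[245:290,215:262]>40).sum(),'mug/offcut',(w[200:295,135:192]>40).sum(),'oiler',(w[215:250,330:365]>40).sum())
print(env.sign_off())
```

```text
8.8833 [0.54974737 0.04970033 0.21193848] [-0.57760249  0.51655908 -0.29861976]
rider/pointer diff 0 mug/offcut 0 oiler 0
the job is handed in; nothing more can be done
None
```

I pressed the pad until the pointer was level with the rider (within about 0.3 mm by the camera fit; arm height suggested up to 1 mm short), held it about 1.8 s and let go; the plate sprang back, before/after pictures showed no change at the pointer, rider, mug, offcut or oil can (bung not compared), and the job is handed in.

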